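Load sample cups into the gravity tube magazine

TASK

Close the shutter under the clear tube magazine by pushing its upright tab all the way in towards the tube. Then load the magazine by sliding the two metal sample cups along the deck, without lifting them off it, so that they drop into the tube: the deep cup first, then the shallow cup on top of it, both lying flat. Leave everything else on the bench where it is.

Things in the scene. Friction and masses are not known exactly. Their poses are not given: they have to be found in the camera images.
- magazine_mouth (a point): Centre of the clear tube's mouth, level with the deck top, 155 mm above the bench. z is up, x runs along the deck from the loading area to the mouth (away from the robot), y points to the side with the shutter tab. The bore is 68 mm across (cups 60 mm); deck, tube and cups have a slippery coating (friction about 0.2).
- magazine_stand: Fixed stand of bare metal, origin on the bench under magazine_mouth, same axes. A steel fence 40 mm high runs round the far half of the mouth and stops a cup over it, 31.5 mm beyond the centre; on each side its ends (x=0, y=+-35 mm) flare out and back to x=-16, y=+-63 mm.
- loading_deck (a point): Centre of the loading area, on the deck top, same axes: flat, 150 mm along x by 240 mm along y, with a lip 5 mm high along both sides and the front; at x=+75 mm it joins, level, a neck 144 mm wide that holds the mouth, at x=+125 mm.
- tube_floor (a point): Point on the tube's axis at the top of the shut shutter blade, 125 mm below the mouth. Both cups stacked on it reach to 5 mm below the deck. With the shutter open a cup drops lower, onto the foot, and blocks the blade.
- shutter (a joint): Slide of the shutter blade under the tube, in m: 0 is fully shut against its stop, 0.062 fully open (tab moved outwards, along +y of the magazine_mouth frame). Starts open. About 2.5 N of friction; it stays where it is left.
- shutter_tab (a point): Middle of the shutter's upright tab, 180 mm above the bench. A steel plate 40 mm wide (along x) and 6 mm thick, with a black edge strip 44 x 10 mm from 183 to 197 mm height, rising from the blade outside the deck; push its outer face. Axes as magazine_mouth; shut, it stands at y=94 mm of that frame.
- deep_cup_mid (a point): Centre (half-way up) of the deep sample cup: plain metal cylinder, upright on the deck, 60 mm diameter, 70 mm tall, about 0.32 kg, z is its axis.
- shallow_cup_mid (a point): Centre (half-way up) of the shallow sample cup: plain metal cylinder, upright on the deck, 60 mm diameter, 50 mm tall, about 0.22 kg, z is its axis. The two cups stand side by side on the loading area, either one left.
- bottle: clear reagent bottle with screw cap, 56 mm across, 105 mm tall, beside the tube under deck height; bystander; origin at the centre of its underside.
- beaker: small glass beaker, 54 mm across, 70 mm tall; bystander; origin at the centre of its underside.
- petri_dish: petri dish, 60 mm across, 15 mm tall; bystander; origin at the centre of its underside.
- timer: small bench timer, 62x66x20 mm; bystander; origin at the centre of its underside.
- deep_cup: The deep cup; origin at the centre of its underside.
- shallow_cup: The shallow cup; origin at the centre of its underside.
There are look-alikes about, which are no part of the job. What is shaped like the deep_cup but black or green is not meant.

How it is judged:
By the outcome, as a careful person would: the job done as asked, in the order asked, and still so for the second after the job is handed in, with the robot touching nothing.
It also fails if it takes over 64 s, if anything falls off the work surface, if the arm or the gripper's body presses on something with over 40 N, if the wrist force passes 120 N, or if a joint passes its speed limit or range.

ROBOT

A 6-joint arm with a two-finger parallel gripper is mounted at the origin on a cart in front of the work surface, level with it; the furniture and walls round the work are solid. World frame = base frame: x ahead of the robot, y to its left, z up, the work surface at z = 0. Lengths are in m, angles in rad, forces in N, time in s.
With the tool pointing down it reaches from about 0.425 to 0.95 m from the base axis. Payload 3.5 kg.
Tool frame: the origin (TCP) lies midway between the tips of the shut fingers; the grasp point (between the pads) lies 19 mm behind it; z points along the fingers, y is the line along which they close (so a half turn about z gives the same grasp; the last joint's range is limited). The gripper opens to 85 mm and grips with 20 to 120 N. Pads are 22 mm wide; open, the fingers measure 114 mm over their backs; the gripper's body (76 mm by 85 mm) begins 54 mm behind the grasp point. The pads swing forward as they close: fully open they stand 13 mm farther back than shut.
Start: joints at [-1.362, 0.286, 1.577, -0, 1.279, -0.15], TCP at [0.237, -0.632, 0.231] pointing down, gripper open.
Joint ranges: [-2.77, 2.77], [-0.9, 2.22], [0.21, 2.48], [-1.53, 4.67], [0.24, 2.81], [-2.84, 2.84]. Speed limits (rad/s): [2.79, 2.79, 3.14, 3.14, 3.14, 3.14].

INTERFACE

Orientations are given as a unit quaternion [x, y, z, w].
In Python, from plant import ctrl gives the robot as it stands. The module is installed in compiled form; this text tells all that it offers.
- The arm moves only by the shell command python3 -m inch 'ROWS' [FORCE]. ROWS is JSON, a list of rows, each a list of 5 numbers: the closure, from 0 (fully open) to 1 (shut), then the shift along the tool's x, y, z in m, then the turn about the tool's z in degrees. A call has 1 to 5 rows; each row is the pose to reach, as a shift and turn from the pose commanded when the call began, along the tool's axes at that moment; what a row does not reach only later rows make up. A row lasts 1/12 s, in which the tool goes at most 41.7 mm and 7.16 degrees, less where a joint would pass 70% of its speed; a pose out of reach is approached as far as the arm can. A call with a gripper value outside its range is refused whole. The fingers move at their own pace and stop on an object; FORCE is the grip in N (left out, the last holds). Time passes only in rows, so rows that repeat a pose let the fingers close. It gives the time, the measured TCP pose, the force, the opening and the grip force at its end, in the units of the state.
- ctrl.get_state(): the state, without advancing time (a new reading comes with each control period).
- ctrl.read_camera(name): name is "scene" or "side" or "wrist"; returns a dict with "pixels" (400x640x3 uint8, red, green, blue), "depth" (400x640 float32, m along the optical axis (not along the pixel's ray), 0 where there is no reading), "fx", "fy", "cx", "cy" (pixels), "D" ([k1, k2, p1, p2, k3] as OpenCV has them; the pictures are not rectified), "xyz" and "rotation" of the camera in the world; the wrist camera has in their place "mount" (4x4, takes a point from camera to tool coordinates, whose origin is the TCP and whose axes are the flange's). Camera axes: x right, y down, z forward; pixel columns grow to the right and rows downward; lengths in m; the calibration is good to about 2 mm. A picture is of the moment at which its call begins: read the wrist's pose just before it.
- ctrl.sign_off(): hands the job in; it is judged then, once.
Trained networks look in a picture, given as the dict that the camera call returned (one of the last four; its "shot" number tells which), for a name from the list of things; names that differ only in an ending like _2 or _b are one class to them, and where a whole thing is asked for, a point or a joint stands for the part that bears it (a point fixed in the world has none). Each returns a list of dicts, best first, with "score" (0 to 1); they miss things now and then, are a little off and sometimes report something else, mostly with a low value. They report only what shows in the picture. A call takes as long as a camera call. They do not tell look-alikes from the thing itself.
- ctrl.spot_in(query, picture): "at" ([column, row] in pixels, amid what is visible of it).
- ctrl.tip_of(query, picture): "at" ([column, row] in pixels: a listed point, or the origin of a listed thing).
The state is a dict: "time": time; "qpos": joint angles; "dq": joint speeds; "joint_efforts": joint torques, N m; "eef_pos": TCP position; "tcp_rot": TCP orientation; "contact_force": force on the tool from outside, world axes, zero at the start; "wrist_torque": the same for the moment, N m; "opening": opening from 0.0 (shut) to 1.0 (fully open); "finger_force": force on a finger pad.
Only numpy, scipy, OpenCV 4.12 (cv2) and the standard library are available. Lean on these libraries where they do the work, as an engineer would, in place of code of your own. Each camera call takes 0.05 s, during which the arm holds its last target. There are 200 camera calls.

## Working session

There is one attempt and no reset: what is moved stays moved. The work goes in short steps, Python scripts to look and compute and a shell command to move; the robot and the scene stay as the last step left them, time stands still between calls to the robot, and variables do not carry over. Pictures are saved under pics/ and viewed, at most 10 in all, crops included, and the job is handed in when it is done.

```bash
mkdir -p pics; cat > h.py <<'E'
import numpy as np,cv2
from plant import ctrl
from scipy.spatial.transform import Rotation as R
def cam(n):
    s=ctrl.get_state(); p=ctrl.read_camera(n)
    if 'mount' in p:
        T=np.eye(4);T[:3,:3]=R.from_quat(s['tcp_rot']).as_matrix();T[:3,3]=s['eef_pos'];p['T']=T@np.array(p['mount'])
    else:
        T=np.eye(4);r=np.array(p['rotation'],float)
        T[:3,:3]=r if r.shape==(3,3) else R.from_quat(r).as_matrix();T[:3,3]=p['xyz'];p['T']=T
    return p
def ray(p,uv):
    K=np.array([[p['fx'],0,p['cx']],[0,p['fy'],p['cy']],[0,0,1.]])
    x,y=cv2.undistortPoints(np.array([[uv]],float),K,np.array(p['D'],float))[0,0]
    return p['T'][:3,:3]@[x,y,1],p['T'][:3,3]
def atz(p,uv,z):
    d,o=ray(p,uv);return o+d*(z-o[2])/d[2]
def dep(p,uv):
    d,o=ray(p,uv);u,v=int(round(uv[0])),int(round(uv[1]));return o+d*p['depth'][v,u]
def proj(p,X):
    Ti=np.linalg.inv(p['T']);K=np.array([[p['fx'],0,p['cx']],[0,p['fy'],p['cy']],[0,0,1.]])
    return cv2.projectPoints(np.array([X],float),cv2.Rodrigues(Ti[:3,:3])[0],Ti[:3,3],K,np.array(p['D'],float))[0][0,0]
def save(p,n): cv2.imwrite('pics/'+n,p['pixels'][:,:,::-1])
E
python3 - <<'E'
from h import *
np.set_printoptions(precision=3,suppress=True)
H=dict(magazine_mouth=.155,loading_deck=.155,shutter_tab=.18,deep_cup_mid=.19,shallow_cup_mid=.18)
for n in('scene','side'):
    p=cam(n);save(p,n+'0.png');print(n,p['xyz'])
    for k,z in H.items():
        for d in ctrl.tip_of(k,p)[:3]: print(k,round(d['score'],2),np.array(d['at']),atz(p,d['at'],z),dep(p,d['at']))
print(ctrl.get_state())
E
```

```text
scene [ 1.189 -0.07   0.914]
magazine_mouth 0.6 [304.8 239.7] [ 0.637 -0.108  0.155] [ 0.607 -0.11   0.114]
magazine_mouth 0.45 [309.2 277.7] [ 0.731 -0.096  0.155] [ 0.679 -0.098  0.069]
loading_deck 0.75 [300.9 201.3] [ 0.528 -0.122  0.155] [ 0.53  -0.122  0.157]
shutter_tab 0.67 [370.1 228.4] [0.623 0.03  0.18 ] [0.62  0.03  0.177]
deep_cup_mid 0.87 [225.8 212.6] [ 0.595 -0.279  0.19 ] [ 0.49  -0.316  0.061]
deep_cup_mid 0.7 [280.4 193.7] [ 0.538 -0.166  0.19 ] [ 0.568 -0.162  0.223]
shallow_cup_mid 0.6 [323.6 195.8] [ 0.532 -0.07   0.18 ] [ 0.554 -0.07   0.204]
side [0.196 0.626 0.733]
magazine_mouth 0.68 [283.4 166.8] [ 0.642 -0.096  0.155] [ 0.666 -0.134  0.124]
loading_deck 0.77 [328.  171.1] [ 0.529 -0.128  0.155] [ 0.502 -0.068  0.202]
shutter_tab 0.68 [261.5 188.7] [0.624 0.035 0.18 ] [0.623 0.037 0.181]
deep_cup_mid 0.88 [327.9 150.9] [ 0.547 -0.166  0.19 ] [ 0.534 -0.138  0.209]
deep_cup_mid 0.71 [373.9 179.4] [ 0.397 -0.099  0.19 ] [ 0.452 -0.294  0.043]
deep_cup_mid 0.57 [382.2 215.3] [0.34  0.015 0.19 ] [ 0.376 -0.142  0.051]
shallow_cup_mid 0.76 [320.2 175.5] [ 0.524 -0.071  0.18 ] [ 0.513 -0.048  0.198]
{'time': 0.6, 'qpos': array([-1.362,  0.286,  1.577, -0.   ,  1.279, -0.15 ]), 'dq': array([ 0.001,  0.001, -0.   , -0.001,  0.001, -0.   ]), 'joint_efforts': array([ -0.   , -40.567, -29.274,  -0.   ,   0.001,   0.   ]), 'eef_pos': array([ 0.237, -0.632,  0.231]), 'tcp_rot': array([ 0.984,  0.178, -0.   ,  0.   ]), 'contact_force': array([ 0.085,  0.403, -0.195]), 'wrist_torque': array([ 0.007,  0.01 , -0.001]), 'finger_force': 0.0, 'opening': 0.9961467190543739}
```

View pics/scene0.png

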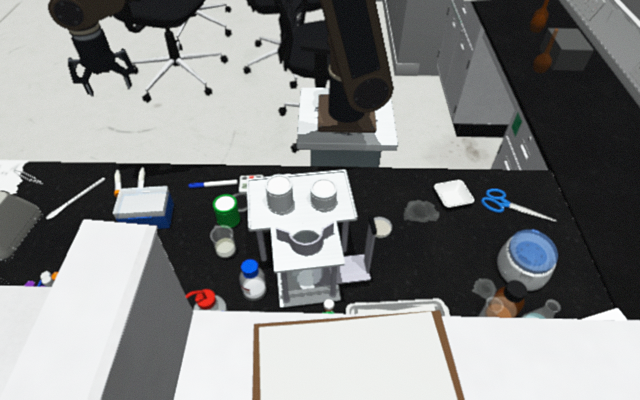

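View pics/side0.png

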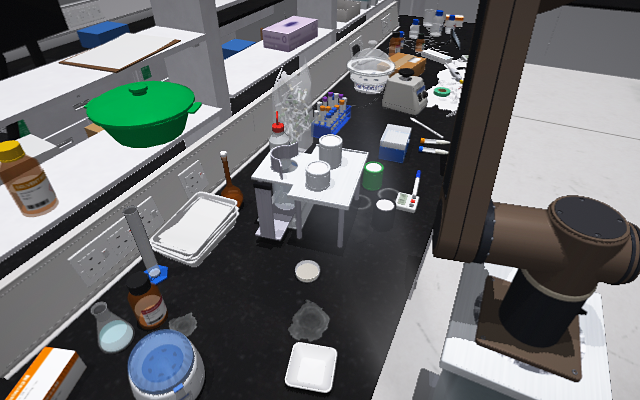

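The scene view shows the stand at (300,240). The candidates for the deep cup are the plain metal cylinder on the deck at (280,194) and the green one at (226,210) on the bench. The metal one fits because it isn't green or black and stands on the deck. The shallow cup is at (323,196), and the tab is at (370,228). Next I'll confirm this in a crop and measure the positions from depth.

```bash
cat > m.py <<'E'
from h import *
np.set_printoptions(precision=4,suppress=True)
def cloud(p,st=1):
    v,u=np.mgrid[0:400:st,0:640:st];uv=np.stack([u.ravel(),v.ravel()],1).astype(float)
    K=np.array([[p['fx'],0,p['cx']],[0,p['fy'],p['cy']],[0,0,1.]])
    x=cv2.undistortPoints(uv[:,None],K,np.array(p['D'],float))[:,0]
    d=p['depth'][::st,::st].ravel();P=np.c_[x*d[:,None],d]@p['T'][:3,:3].T+p['T'][:3,3]
    P[d==0]=np.nan;return P
def blob(P,c,r,z,t=.004):
    m=(np.hypot(P[:,0]-c[0],P[:,1]-c[1])<r)&(abs(P[:,2]-z)<t);return P[m]
def cups(p,D,S):
    P=cloud(p)
    for n,c,z in(('deep',D,.225),('shallow',S,.205)):
        b=blob(P,c,.045,z)
        if len(b)>20:
            cc,r=cv2.minEnclosingCircle(b[:,:2].astype(np.float32));print(n,len(b),'mean',b.mean(0),'circ',np.array(cc),r)
        else: print(n,len(b))
E
python3 - <<'E'
from m import *
for n in('scene','side'):
    p=cam(n);P=cloud(p);cups(p,(.545,-.166),(.53,-.07))
    b=blob(P,(.55,-.12),.22,.155,.004)
    print(len(b),cv2.minAreaRect(b[:,:2].astype(np.float32)))
    t=blob(P,(.623,.033),.035,.19,.006);print('tab',len(t),t.mean(0),cv2.minAreaRect(t[:,:2].astype(np.float32)))
    c=p['pixels'][140:320,190:400] if n=='scene' else p['pixels'][110:260,230:410]
    cv2.imwrite(f'pics/{n}_c.png',cv2.resize(c,None,fx=3,fy=3,interpolation=2)[:,:,::-1])
p=cam('scene');P=cloud(p)
# obstacles higher than 0.25 around work
q=P[(P[:,2]>.24)&(P[:,0]>.3)&(P[:,0]<1.1)&(abs(P[:,1])<.5)]
for y in np.arange(-.5,.5,.1):
    k=q[(q[:,1]>=y)&(q[:,1]<y+.1)]
    if len(k): i=k[:,0].argmin();print(round(y,2),k[i],k[:,2].max())
E
```

```text
deep 438 mean [ 0.5411 -0.1691  0.2236] circ [ 0.5402 -0.1702] 0.03120245598256588
shallow 423 mean [ 0.5301 -0.0715  0.2038] circ [ 0.5292 -0.0719] 0.030871683731675148
5422 ((0.573346734046936, -0.10630881786346436), (0.26838982105255127, 0.261665940284729), 9.286559104919434)
tab 50 [0.6256 0.0318 0.192 ] ((0.6212893724441528, 0.032684214413166046), (0.0433293916285038, 0.009783231653273106), 9.4210844039917)
deep 226 mean [ 0.5417 -0.1663  0.2231] circ [ 0.5426 -0.1659] 0.03180523216724396
shallow 282 mean [ 0.5305 -0.0685  0.2031] circ [ 0.5304 -0.0693] 0.030582169070839882
3120 ((0.5754224061965942, -0.10317665338516235), (0.26483669877052307, 0.26740241050720215), 8.921395301818848)
tab 92 [0.6214 0.0379 0.1911] ((0.6213365197181702, 0.035187095403671265), (0.043543968349695206, 0.012600150890648365), 7.020778179168701)
-0.5 [ 0.9404 -0.4164  0.4696] 0.4742519168534444
-0.4 [ 0.9411 -0.3924  0.4696] 0.47391682773393184
-0.3 [ 0.9365 -0.2935  0.5911] 0.5943288882280104
-0.2 [ 0.9387 -0.1896  0.4164] 0.42856826804312415
-0.1 [ 0.8678 -0.0549  0.2837] 0.4269504029306264
-0.0 [0.9334 0.0754 0.4204] 0.42551357724171446
0.1 [0.9394 0.1361 0.416 ] 0.42055829978981174
0.2 [0.9399 0.2421 0.4152] 0.4202168964054007
0.3 [0.9403 0.3235 0.4157] 0.41907001015315015
```

View pics/scene_c.png

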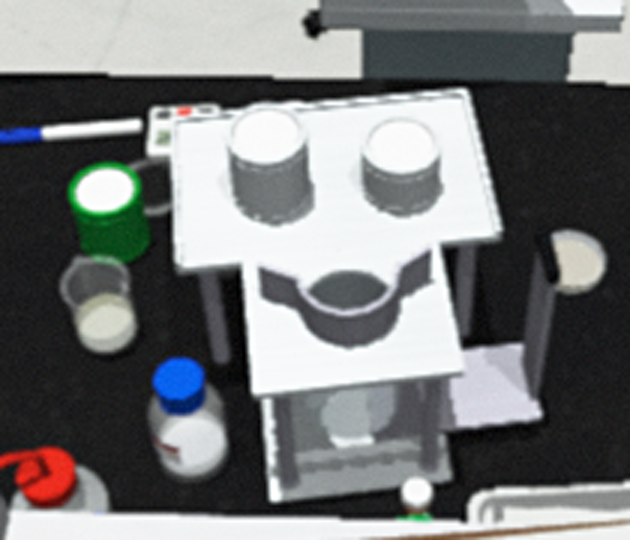

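The crop confirms it: the plain metal deep (taller) cup is on the left at scene (280,194), the shallow one is at (323,196), and the green cup on the bench is the look-alike. The tab has a black strip at (372,225). Next I'll get the stand's yaw and axis from the deck edges and the fence.

```bash
python3 - <<'E'
from m import *
from scipy.optimize import least_squares
for n in('scene','side'):
    p=cam(n);P=cloud(p);P=P[~np.isnan(P[:,0])]
    a=np.radians(9.2);ex=np.array([np.cos(a),np.sin(a)]);ey=np.array([-ex[1],ex[0]])
    u=P[:,:2]@ex;v=P[:,:2]@ey
    u0=np.array([.53,-.123])@ex;v0=np.array([.53,-.123])@ey
    m=(abs(u-u0-.06)<.2)&(abs(v-v0)<.135)&(abs(P[:,2]-.156)<.006)
    U=u[m];V=v[m]
    print(n,'u0,v0',u0,v0)
    w=(U-u0>-.05)&(U-u0<.05)
    print('deck v range',np.percentile(V[w],[0,.5,99.5,100]),'mid',(np.percentile(V[w],.5)+np.percentile(V[w],99.5))/2)
    w=(U-u0>.1)&(abs(V-v0)<.1); print('neck v',np.percentile(V[w],[0,1,99,100]))
    w=abs(V-v0)<.1; print('u range',np.percentile(U[w],[0,.3,99.7,100]))
    # edges slope: min/max v by u bin, min u by v bin
    for lo,hi in((-.06,.06),):
        bs=np.arange(lo,hi,.01);L=[];Rr=[]
        for b in bs:
            k=V[(U-u0>=b)&(U-u0<b+.01)]; L.append(k.min());Rr.append(k.max())
        print('slopes deg',np.degrees(np.polyfit(bs,L,1)[0]),np.degrees(np.polyfit(bs,Rr,1)[0]))
    bs=np.arange(-.1,.1,.01);F=[U[(V-v0>=b)&(V-v0<b+.01)].min() for b in bs];print('front slope',-np.degrees(np.polyfit(bs,F,1)[0]))
    m=(P[:,2]>.19)&(P[:,2]<.199)&(u-u0>.085)&(u-u0<.2)&(abs(v-v0)<.08)
    U=u[m];V=v[m];print('fence',m.sum(),U.min(),U.max(),V.min(),V.max())
    k=U-u0>.115
    f=least_squares(lambda q:np.hypot(U[k]-q[0],V[k]-q[1])-q[2],[u0+.125,v0,.036],loss='soft_l1',f_scale=.002);print('circ',f.x,k.sum(),'world',f.x[0]*ex+f.x[1]*ey)
E
```

```text
scene u0,v0 0.5035168344025879 -0.20615479008064996
deck v range [-0.3275 -0.3265 -0.0885 -0.0876] mid -0.20748188720987892
neck v [-0.2802 -0.2791 -0.1374 -0.136 ]
u range [0.4147 0.4175 0.6818 0.6827]
slopes deg -0.2816417860587372 -0.08172340667854325
front slope 12.53778718931693
fence 206 0.5998233387821333 0.6535572057273357 -0.26931506240955716 -0.14738068347994301
circ [ 0.6176 -0.2082  0.0343] 127 world [ 0.6429 -0.1068]
side u0,v0 0.5035168344025879 -0.20615479008064996
deck v range [-0.3272 -0.3243 -0.0848 -0.0829] mid -0.20454845038623737
neck v [-0.2751 -0.2653 -0.1335 -0.1317]
u range [0.4188 0.4192 0.6833 0.6842]
slopes deg 48.74146772609434 -0.32173252633273114
front slope -0.1993853727847414
fence 101 0.6021272793617946 0.6553329990019833 -0.2635728746155483 -0.14490584697338282
circ [ 0.6188 -0.2054  0.0337] 71 world [ 0.6437 -0.1038]
```

Stand frame: yaw is 9.2° and the mouth is at about (0.6436, -0.1054). The tab is about 0.141 out in y and the cups are about 0.11 before the mouth. The sizes match the given ones (deck 240 wide, neck 144, bore radius 34). Next: lift, turn into the stand axes, close the fingers and go outside the tab.

```bash
cat >> h.py <<'E'
A=np.radians(9.2);EX=np.array([np.cos(A),np.sin(A)]);EY=np.array([-EX[1],EX[0]]);M=np.array([.6436,-.1054])
def st(x): d=np.array(x)[:2]-M;return np.array([d@EX,d@EY])
def where():
    s=ctrl.get_state();r=R.from_quat(s['tcp_rot']).as_matrix()
    print('t %.2f'%s['time'],'stand xy',np.round(st(s['eef_pos']),4),'z %.4f'%s['eef_pos'][2],'yaw-A %.2f'%(np.degrees(np.arctan2(r[1,0],r[0,0])-A)),'F',np.round(s['contact_force'],1),'open %.2f'%s['opening'])
E
python3 -m inch '[[1,0,0,-0.03,6],[1,0,0,-0.07,11.3],[1,0,0,-0.07,11.3]]'
python3 -c "from h import *;where()"
for i in 1 2 3 4; do :; done
python3 -m inch '[[1,0.1215,-0.161,0,0],[1,0.1215,-0.161,0,0],[1,0.1215,-0.161,0,0],[1,0.1215,-0.161,0,0],[1,0.1215,-0.161,0,0]]' >/dev/null
python3 -m inch '[[1,0.1215,-0.161,0,0],[1,0.1215,-0.161,0,0],[1,0.1215,-0.161,0,0],[1,0.1215,-0.161,0,0],[1,0.1215,-0.161,0,0]]' >/dev/null
python3 -c "from h import *;where()"
```

```text
time: 1.1
eef_pos: [0.2378, -0.635, 0.3113]
tcp_rot: [0.997, 0.079, 0.001, 0.007]
contact_force: [0.5, -1.2, 2.0]
opening: 0.602
finger_force: 0.0
t 1.10 stand xy [-0.4853 -0.4579] z 0.3113 yaw-A -0.10 F [ 0.5 -1.2  2. ] open 0.60
t 1.93 stand xy [-0.2416 -0.1304] z 0.3019 yaw-A 0.12 F [0.2 0.3 0.1] open -0.00
```

```bash
python3 -m inch '[[1,0.121,-0.160,0,0],[1,0.121,-0.160,0,0],[1,0.121,-0.160,0,0],[1,0.121,-0.160,0,0],[1,0.121,-0.160,0,0]]' >/dev/null
python3 -m inch '[[1,0.121,-0.160,0,0],[1,0.121,-0.160,0,0],[1,0.121,-0.160,0,0],[1,0.121,-0.160,0,0],[1,0.121,-0.160,0,0]]' >/dev/null
python3 - <<'E'
from h import *
where();p=cam('wrist');save(p,'w1.png')
for k,z in(('shutter_tab',.18),('magazine_mouth',.155)):
    for d in ctrl.tip_of(k,p)[:2]:print(k,d,st(atz(p,d['at'],z)))
from m import cloud
P=cloud(p);P=P[~np.isnan(P[:,0])];q=(P[:,:2]-M)@np.c_[EX,EY]
m=(P[:,2]>.184)&(P[:,2]<.2)&(abs(q[:,0])<.05)&(q[:,1]>.08);print(m.sum(),q[m].min(0) if m.any() else 0,q[m].max(0) if m.any() else 0)
E
```

```text
t 2.77 stand xy [0.0002 0.1903] z 0.3016 yaw-A 0.16 F [ 0.7 -0.9 -0.3] open 0.00
shutter_tab {'at': [383.2, 189.6], 'score': 0.56} [0.00157854 0.13919304]
magazine_mouth {'at': [522.3, 184.8], 'score': 0.83} [0.00055182 0.00347594]
735 [-0.021   0.1366] [0.0226 0.1472]
```

View pics/w1.png

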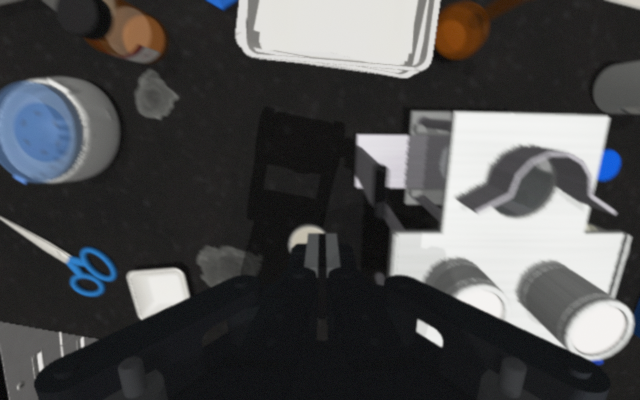

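The wrist view shows the tab's black strip at (375,185), level with the fingers in x, and the fingers at (320,240) outside it. Nothing stands below them except the low petri dish at (308,237). Descend and push.

```bash
python3 -m inch '[[1,0,0,0.04,0],[1,0,0,0.08,0],[1,0,0,0.115,0],[1,0,0,0.126,0],[1,0,0,0.126,0]]' >/dev/null
python3 -c "from h import *;where()"
python3 -m inch '[[1,0,0.015,0,0],[1,0,0.03,0,0],[1,0,0.04,0,0],[1,0,0.05,0,0],[1,0,0.06,0,0]]' >/dev/null
python3 -c "from h import *;where()"
python3 -m inch '[[1,0,0.004,0,0],[1,0,0.008,0,0],[1,0,0.010,0,0],[1,0,0.012,0,0]]' >/dev/null
python3 -c "from h import *;where()"
```

```text
t 3.33 stand xy [-0.0041  0.1871] z 0.1711 yaw-A -0.01 F [-0.3 -0.3  0.4] open -0.00
t 3.75 stand xy [0.     0.1263] z 0.1777 yaw-A 0.01 F [0.3 4.1 1.9] open -0.00
t 4.08 stand xy [-0.0011  0.1156] z 0.1753 yaw-A 0.06 F [-0.3  2.7  0.9] open 0.00
```

```bash
python3 -m inch '[[1,0,0.001,0,0],[1,0,0.002,0,0],[1,0,0.003,0,0],[1,0,0.003,0,0]]' >/dev/null
python3 -c "from h import *;where()"
python3 -m inch '[[1,0,0.001,0,0],[1,0,0.002,0,0],[1,0,0.003,0,0],[1,0,0.003,0,0]]' >/dev/null
python3 -c "from h import *;where()"
```

```text
t 4.42 stand xy [-0.0012  0.1127] z 0.1752 yaw-A 0.08 F [0.2 2.1 0.6] open 0.00
t 4.75 stand xy [-0.0012  0.112 ] z 0.1752 yaw-A 0.04 F [-0.7  8.6  1.1] open -0.00
```

```bash
python3 -m inch '[[1,0,0.001,0,0],[1,0,0.002,0,0],[1,0,0.002,0,0]]' >/dev/null
python3 -c "from h import *;where()"
python3 -m inch '[[1,0,-0.01,0,0],[1,0,-0.03,-0.04,0],[1,0,-0.04,-0.08,0],[1,0,-0.04,-0.12,0],[1,0,-0.04,-0.12,0]]' >/dev/null
python3 - <<'E'
from m import *
from h import st,EX,EY,M,where
where()
for n in('scene','side','wrist'):
    p=cam(n);P=cloud(p);P=P[~np.isnan(P[:,0])];q=(P[:,:2]-M)@np.c_[EX,EY]
    m=(P[:,2]>.184)&(P[:,2]<.2)&(abs(q[:,0])<.05)&(q[:,1]>.075)&(q[:,1]<.2)
    if m.sum():print(n,m.sum(),q[m].min(0),q[m].max(0))
    for nm,z in(('deep',.225),('shallow',.205)):
        m=(abs(P[:,2]-z)<.004)&(abs(q[:,0]+.107)<.05)&(abs(q[:,1]-(-.046 if nm=='deep' else .053))<.042)
        if m.sum()>30:print(n,nm,m.sum(),cv2.minEnclosingCircle(q[m].astype(np.float32)))
E
```

```text
t 5.00 stand xy [-0.0012  0.1119] z 0.1753 yaw-A 0.04 F [-2.2 12.9  2.5] open 0.00
t 5.42 stand xy [0.0026 0.1468] z 0.3067 yaw-A 0.13 F [0.9 0.1 2.5] open -0.00
scene 100 [-0.0219  0.0874] [0.0214 0.0972]
scene deep 439 ((-0.11189953982830048, -0.04703236371278763), 0.031026691198349)
scene shallow 429 ((-0.10790412127971649, 0.05190533399581909), 0.03145059570670128)
side 106 [-0.0208  0.0892] [0.0225 0.1011]
side deep 224 ((-0.11084897071123123, -0.04384935647249222), 0.030856633558869362)
side shallow 287 ((-0.10578564554452896, 0.0541066937148571), 0.03075617551803589)
wrist 752 [-0.0211  0.0891] [0.0222 0.0997]
wrist deep 1213 ((-0.11043934524059296, -0.04510089010000229), 0.030488405376672745)
wrist shallow 215 ((-0.10507287085056305, 0.045660220086574554), 0.02869020774960518)
```

The shutter is shut, with the tab at y≈0.094 and the push force rising against the stop. Next I'll go behind the deep cup with the fingers half open (gap about 44 mm), so that they cradle it from behind.

```bash
python3 -m inch '[[0.48,-0.079,0.096,0,0],[0.48,-0.079,0.096,0,0],[0.48,-0.079,0.096,0,0],[0.48,-0.079,0.096,0,0],[0.48,-0.079,0.096,0,0]]' >/dev/null
python3 -m inch '[[0.48,-0.079,0.096,0,0],[0.48,-0.079,0.096,0,0],[0.48,-0.079,0.096,0,0],[0.48,-0.079,0.096,0,0],[0.48,-0.079,0.096,0,0]]' >/dev/null
python3 - <<'E'
from h import *
where();p=cam('wrist');save(p,'w2.png')
E
```

```text
t 6.40 stand xy [-0.1598 -0.0453] z 0.2938 yaw-A -0.11 F [ 1.4  1.4 -0. ] open 0.52
```

View pics/w2.png

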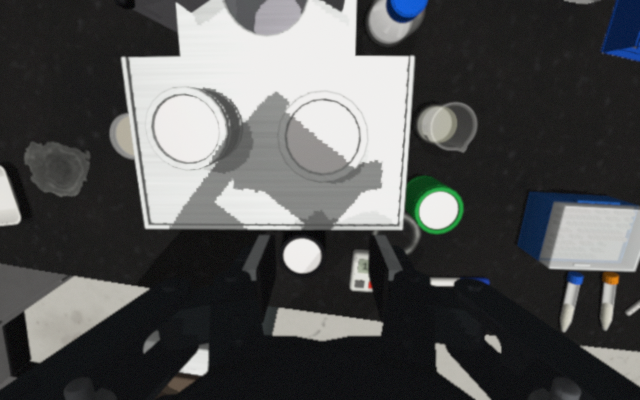

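The wrist view shows the deep cup at (323,135), centred between the fingers at (265,255) and (385,255). The shallow cup is at (187,130). Descend behind the deep cup and start pushing.

```bash
python3 -m inch '[[0.48,0,0,0.04,0],[0.48,0,0,0.08,0],[0.48,0,0,0.115,0],[0.48,0,0,0.127,0],[0.48,0,0,0.127,0]]' >/dev/null
python3 -c "from h import *;where()"
python3 -m inch '[[0.48,0.005,0,0,0],[0.48,0.010,0,0,0],[0.48,0.015,0,0,0],[0.48,0.020,0,0,0],[0.48,0.025,0,0,0]]' >/dev/null
cat > c.py <<'E'
from m import *
from h import st,EX,EY,M,where
import sys
def go(n,z,cams=('scene','side')):
    where()
    for c in cams:
        p=cam(c);P=cloud(p);P=P[~np.isnan(P[:,0])];q=(P[:,:2]-M)@np.c_[EX,EY]
        m=(abs(P[:,2]-z)<.004)&(q[:,0]>-.15)&(q[:,0]<.04)&((q[:,1]<.012) if n=='deep' else (q[:,1]>-.035))&(abs(q[:,1])<.1)
        k=q[m].astype(np.float32)
        if len(k)>10:print(c,n,len(k),np.array(cv2.minEnclosingCircle(k)[0]),cv2.minEnclosingCircle(k)[1],'ext',k.min(0),k.max(0))
        else:print(c,len(k))
if __name__=='__main__': go(sys.argv[1],float(sys.argv[2]))
E
python3 c.py deep .225
```

```text
t 6.87 stand xy [-0.1603 -0.0414] z 0.1637 yaw-A 0.19 F [-0.1  0.1  0.2] open 0.52
t 7.28 stand xy [-0.1325 -0.0451] z 0.1702 yaw-A 0.07 F [-1.  -0.4  0.7] open 0.52
scene deep 579 [-0.1225 -0.0452] 0.0547531396150589 ext [-0.1453 -0.0999] [-0.0714  0.0094]
side deep 193 [-0.1217 -0.0393] 0.053833939135074615 ext [-0.1442 -0.0882] [-0.0686  0.0116]
```

```bash
python3 -m inch '[[0.48,0.006,0,0,0],[0.48,0.012,0,0,0],[0.48,0.018,-0.001,0,0],[0.48,0.023,-0.0045,0,0],[0.48,0.028,-0.008,0,0]]' >/dev/null
python3 -m inch '[[0.48,0.005,-0.0035,0,0],[0.48,0.010,-0.007,0,0],[0.48,0.015,-0.0105,0,0],[0.48,0.020,-0.014,0,0],[0.48,0.025,-0.0175,0,0]]' >/dev/null
python3 - <<'E'
from c import *
from h import save
go('deep',.225);save(cam('scene'),'s2.png')
i=cv2.imread('pics/s2.png')[150:300,210:390];cv2.imwrite('pics/s2c.png',cv2.resize(i,None,fx=4,fy=4,interpolation=2))
E
```

```text
t 8.22 stand xy [-0.0805 -0.0184] z 0.1683 yaw-A 0.07 F [-0.5 -0.   0.2] open 0.52
scene deep 581 [-0.0604 -0.031 ] 0.04689497500658035 ext [-0.0949 -0.0747] [-0.0178  0.0117]
side deep 135 [-0.0577 -0.0316] 0.05059819296002388 ext [-0.0912 -0.0709] [-0.0154  0.0119]
```

View pics/s2c.png

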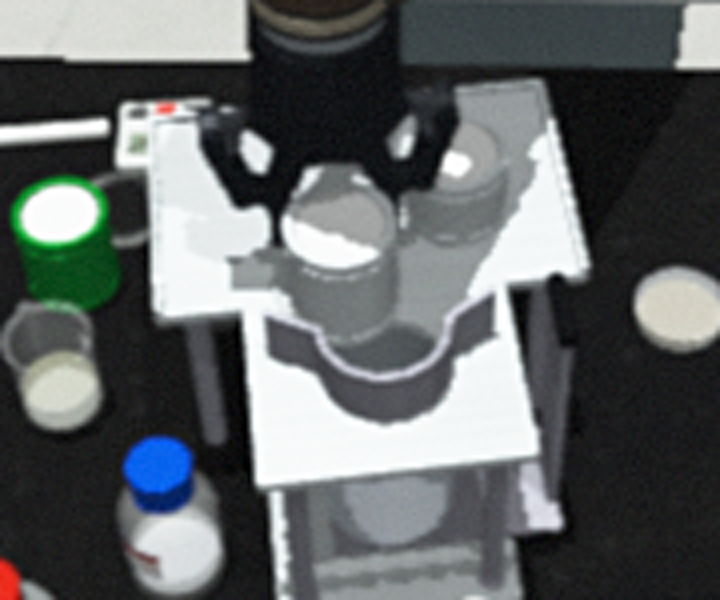

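The crop shows the deep cup at (338,235) in the cradle, upright and heading for the mouth at (390,345). The shallow cup is untouched and its tab is shut. Continue to the mouth and then go straight on to the fence.

```bash
python3 -m inch '[[0.48,0.005,-0.0035,0,0],[0.48,0.010,-0.007,0,0],[0.48,0.015,-0.0105,0,0],[0.48,0.020,-0.014,0,0],[0.48,0.026,-0.0175,0,0]]' >/dev/null
python3 c.py deep .225
python3 -m inch '[[0.48,0.005,0,0,0],[0.48,0.010,0,0,0],[0.48,0.015,0,0,0],[0.48,0.020,0,0,0]]' >/dev/null
python3 - <<'E'
from c import *
from h import save
go('deep',.225);save(cam('scene'),'s3.png')
i=cv2.imread('pics/s3.png')[150:300,210:390];cv2.imwrite('pics/s3c.png',cv2.resize(i,None,fx=4,fy=4,interpolation=2))
E
```

```text
t 8.78 stand xy [-0.0545 -0.0011] z 0.1684 yaw-A 0.06 F [-0.6 -0.7  0.1] open 0.52
scene deep 480 [-0.0314 -0.0175] 0.04639500752091408 ext [-0.0682 -0.0576] [0.0085 0.012 ]
side deep 62 [-0.0268 -0.0189] 0.04734182730317116 ext [-0.0653 -0.0486] [0.0118 0.0115]
t 9.22 stand xy [-0.0349 -0.0013] z 0.1681 yaw-A 0.06 F [-2.3  1.2 -0.6] open 0.52
scene deep 201 [-0.0195 -0.0216] 0.03640007972717285 ext [-0.0456 -0.0572] [0.0128 0.012 ]
side deep 11 [-0.0436 -0.0356] 0.015779634937644005 ext [-0.045  -0.0513] [-0.0403 -0.0199]
```

View pics/s3c.png

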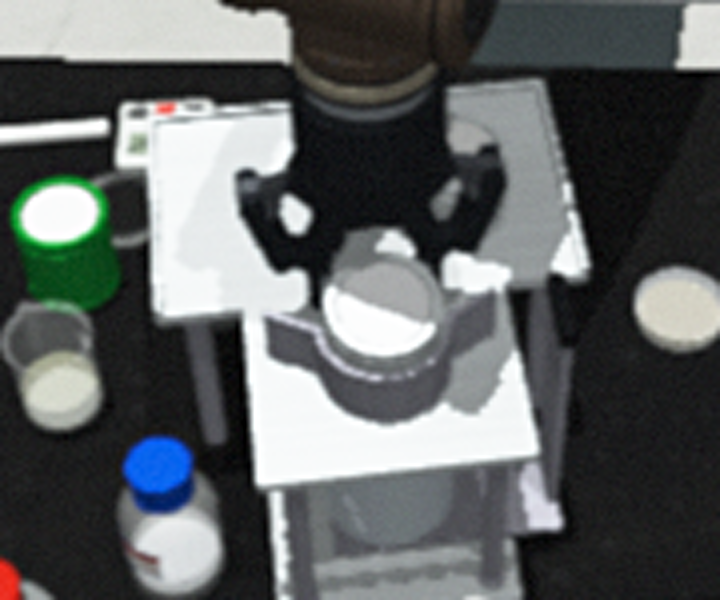

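The crop shows the deep cup's top at (382,310), now within the fence and beginning to sink and tilt forward. A few millimetres more should bring it to the fence.

```bash
python3 -m inch '[[0.48,0.002,0,0,0],[0.48,0.004,0,0,0],[0.48,0.004,0,0,0]]' >/dev/null
cat > t.py <<'E'
from m import *
from h import EX,EY,M,where
where()
for c in('scene','side'):
    p=cam(c);P=cloud(p);P=P[~np.isnan(P[:,0])];q=(P[:,:2]-M)@np.c_[EX,EY]
    m=(np.hypot(q[:,0],q[:,1])<.028)&(P[:,2]>.0)
    z=P[m,2];k=q[m];g=np.c_[k,np.ones(len(k))];print(c,len(z),'z med %.3f'%np.median(z),np.percentile(z,[5,25,75,95]))
E
python3 t.py
```

```text
t 9.62 stand xy [-0.0311 -0.0015] z 0.1680 yaw-A 0.04 F [-0.6 -0.4  0.4] open 0.52
scene 2897 z med 0.362 [0.1992 0.2741 0.4304 0.4519]
side 179 z med 0.160 [0.1505 0.158  0.3341 0.3577]
```

```bash
python3 -m inch '[[0.48,-0.005,0,0,0],[0.48,-0.015,0,0,0],[0.48,-0.035,0,-0.03,0],[0.48,-0.07,0,-0.07,0],[0.48,-0.09,0,-0.11,0]]' >/dev/null
python3 -m inch '[[0.48,-0.01,0,-0.02,0],[0.48,-0.01,0,-0.02,0]]' >/dev/null
python3 t.py
python3 - <<'E'
from h import *
p=cam('wrist');save(p,'w3.png');q=cam('scene')['pixels'][150:300,210:390]
a=cv2.resize(p['pixels'],(480,300));b=cv2.resize(q,(320,267),interpolation=2)
o=np.zeros((300,800,3),np.uint8);o[:,:480]=a;o[:267,480:]=b;cv2.imwrite('pics/c3.png',o[:,:,::-1])
E
```

```text
t 10.30 stand xy [-0.1238 -0.0028] z 0.2930 yaw-A -0.00 F [ 0.1 -0.9  0.5] open 0.52
scene 13 z med 0.006 [0.0038 0.0051 0.0061 0.0075]
  return _methods._mean(a, axis=axis, dtype=dtype,
  ret = ret.dtype.type(ret / rcount)
Traceback (most recent call last):
  File "t.py", line 7, in <module>
    z=P[m,2];k=q[m];g=np.c_[k,np.ones(len(k))];print(c,len(z),'z med %.3f'%np.median(z),np.percentile(z,[5,25,75,95]))
                                                                                        ~~~~~~~~~~~~~^^^^^^^^^^^^^^^^
IndexError: index -1 is out of bounds for axis 0 with size 0
```

View pics/c3.png

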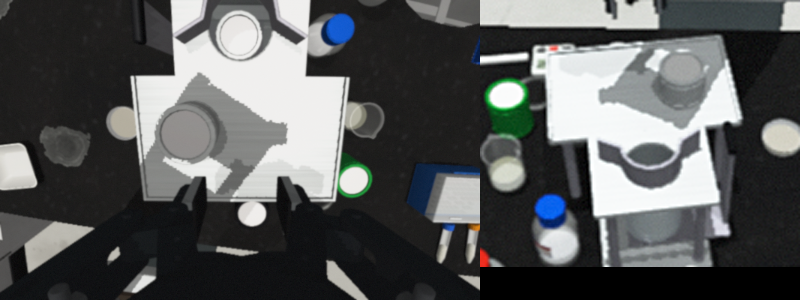

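The composite shows the deep cup's top seated concentrically in the mouth at (237,35) of the wrist half. The shallow cup is at (187,130), still on the deck. I'll measure the deep cup's height and flatness and the shallow cup's position.

```bash
cat > w.py <<'E'
from m import *
from h import EX,EY,M,where
where()
p=cam('wrist');P=cloud(p);P=P[~np.isnan(P[:,0])];q=(P[:,:2]-M)@np.c_[EX,EY]
for lab,r,lo,hi in(('intube',.027,.01,.152),):
    m=(np.hypot(q[:,0],q[:,1])<r)&(P[:,2]>lo)&(P[:,2]<hi)
    z=P[m,2];k=np.c_[q[m],np.ones(m.sum())]
    if len(z)>20:
        i=abs(z-np.median(z))<.01;f=np.linalg.lstsq(k[i],z[i],rcond=None)[0]
        print(lab,len(z),'z',np.percentile(z,[5,50,95]),'tilt deg',np.degrees(f[:2]),'mean',k[i].mean(0)[:2])
m=(abs(P[:,2]-.205)<.004)&(q[:,0]<-.03)&(abs(q[:,1])<.1)
if m.sum()>20:print('shallow',m.sum(),cv2.minEnclosingCircle(q[m].astype(np.float32)))
m=(P[:,2]>.184)&(P[:,2]<.2)&(abs(q[:,0])<.03)&(q[:,1]>.075)&(q[:,1]<.2)
if m.sum():print('tab',m.sum(),q[m].min(0),q[m].max(0))
E
python3 w.py
```

```text
t 10.50 stand xy [-0.1246 -0.001 ] z 0.2842 yaw-A 0.05 F [ 0.1 -0.  -0.6] open 0.52
intube 2741 z [0.0949 0.0964 0.0987] tilt deg [-0.6832 -0.983 ] mean [ 0.0007 -0.    ]
shallow 3923 ((-0.10678303986787796, 0.0530642531812191), 0.030121613293886185)
tab 1062 [-0.0218  0.0883] [0.0142 0.0989]
```

The deep cup is seated flat: its top is at 0.097 against an expected 0.100, and the tilt is under 1°. The shutter is still shut. Next, the shallow cup.

```bash
python3 -m inch '[[0.48,-0.014,-0.027,0,0],[0.48,-0.028,-0.054,0,0],[0.48,-0.028,-0.054,0,0],[0.48,-0.028,-0.054,0,0]]' >/dev/null
python3 -c "from h import *;where()"
python3 -m inch '[[0.48,0,0,0.04,0],[0.48,0,0,0.08,0],[0.48,0,0,0.11,0],[0.48,0,0,0.118,0],[0.48,0,0,0.118,0]]' >/dev/null
python3 -c "from h import *;where()"
```

```text
t 10.88 stand xy [-0.1525  0.0537] z 0.2841 yaw-A 0.17 F [ 0.  -0.8 -0.4] open 0.52
t 11.30 stand xy [-0.1537  0.0531] z 0.1642 yaw-A 0.04 F [-0.  -1.1 -1. ] open 0.52
```

Push: straight in to contact, then diagonally.

```bash
python3 -m inch '[[0.48,0.005,0,0,0],[0.48,0.010,0,0,0],[0.48,0.015,0,0,0],[0.48,0.020,0.002,0,0],[0.48,0.025,0.005,0,0]]' >/dev/null
python3 -m inch '[[0.48,0.005,0.0034,0,0],[0.48,0.010,0.0068,0,0],[0.48,0.015,0.0102,0,0],[0.48,0.020,0.0136,0,0],[0.48,0.025,0.017,0,0]]' >/dev/null
python3 c.py shallow .205
python3 -m inch '[[0.48,0.005,0.0034,0,0],[0.48,0.010,0.0068,0,0],[0.48,0.015,0.0102,0,0],[0.48,0.020,0.0136,0,0],[0.48,0.025,0.017,0,0]]' >/dev/null
python3 c.py shallow .205
```

```text
t 12.13 stand xy [-0.1015  0.0301] z 0.1678 yaw-A 0.05 F [-0.7 -0.2  0.3] open 0.52
scene shallow 481 [-0.0786  0.0285] 0.03858475014567375 ext [-0.1078 -0.0055] [-0.0404  0.0632]
side shallow 147 [-0.0795  0.0319] 0.042781006544828415 ext [-0.1112  0.0021] [-0.0371  0.067 ]
t 12.65 stand xy [-0.0765  0.0132] z 0.1679 yaw-A 0.06 F [-0.1  1.2 -0.1] open 0.52
scene shallow 512 [-0.0414  0.0338] 0.06336117535829544 ext [-0.0837 -0.0231] [-0.0139  0.0908]
side shallow 136 [-0.0554  0.0158] 0.04246702045202255 ext [-0.0856 -0.0153] [-0.0132  0.0508]
```

```bash
python3 -m inch '[[0.48,0.005,0.0034,0,0],[0.48,0.010,0.0068,0,0],[0.48,0.015,0.0100,0,0],[0.48,0.020,0.0130,0,0],[0.48,0.025,0.0135,0,0]]' >/dev/null
python3 -c "from h import *;where()"
python3 -m inch '[[0.48,0.005,0,0,0],[0.48,0.010,0,0,0],[0.48,0.014,0,0,0],[0.48,0.018,0,0,0],[0.48,0.021,0,0,0]]' >/dev/null
python3 -c "from h import *;where()"
python3 -m inch '[[0.48,-0.005,0,0,0],[0.48,-0.015,0,0,0],[0.48,-0.035,0,-0.03,0],[0.48,-0.07,0,-0.07,0],[0.48,-0.09,0,-0.11,0]]' >/dev/null
python3 -m inch '[[0.48,-0.01,0,-0.02,0],[0.48,-0.01,0,-0.02,0]]' >/dev/null
python3 - <<'E'
import w
from h import *
save(cam('wrist'),'w4.png');save(cam('scene'),'s4.png')
E
```

```text
t 13.17 stand xy [-0.0514 -0.0006] z 0.1680 yaw-A 0.03 F [-0.5 -0.1 -0.5] open 0.52
t 13.58 stand xy [-0.0315  0.0006] z 0.1670 yaw-A 0.08 F [-2.3 -0.6 -0.9] open 0.52
t 14.17 stand xy [-0.1235 -0.0014] z 0.2930 yaw-A -0.01 F [ 0.1 -0.6 -0.1] open 0.52
intube 3563 z [0.145  0.1465 0.1488] tilt deg [0.4822 1.0681] mean [ 0.0008 -0.    ]
tab 1112 [-0.0219  0.0882] [0.0195 0.0991]
```

View pics/w4.png

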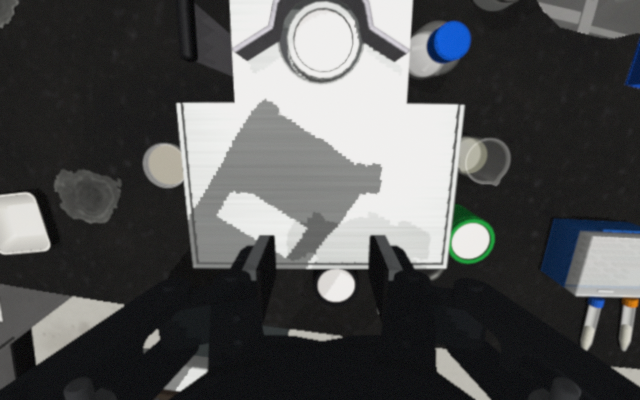

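The shallow cup's top sits at 0.147 in the tube at (323,40), against an expected 0.150, and it is flat and centred. The deck is empty, the tab is shut, and the bystanders are where they were. Handing in.

```bash
python3 -c "from plant import ctrl;print(ctrl.sign_off())"
```

```text
the job is handed in; nothing more can be done
None
```

I closed the shutter and loaded both cups flat, the deep cup below and the shallow one on top, in about 14 s of robot time. The job is handed in, but sign-off returned no verdict.

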